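# Hang the parts basket in the ultrasonic cleaner and lock it under its spring plunger

### The job

The steel wire basket with the used viscometer spindle in it goes into the ultrasonic cleaner: hook its bent lip over the front wall of the tank, to the left of the small bracket (the keeper) on the rim, so that it hangs inside, then slide it along the rim to the right until its nose has passed under the keeper's spring plunger and the plunger has dropped into the notch, just short of the end stop. Feel your way and do not force it, keep the spindle in the basket, let go, and leave the other things on the bench alone.

Things in the scene. Friction and masses are not known exactly. Their poses are not given: they have to be found in the camera images.
- cleaner: Ultrasonic cleaner, fixed, turned up to 9 deg: white housing 152 (x) x 292 (y) mm, deck 100 mm high. Origin: centre of its underside; x from its front (knobs, robot side) to its back, y to its left, z up. The steel tank's collar stands 32 mm above the deck: walls 4 mm thick, rim 132 mm high, inside 100 x 240 mm, 96 mm deep. The front wall's centre plane is x = -52 mm.
- hook_home (a point): Point on the rim (middle of the front wall's upper edge) on which hook lies when the basket is home, if the keeper stands exactly on its mark. But the keeper is clamped on by hand up to 25 mm to either side, which no reading gives: feel for it. Axes as the cleaner's. Hook on with hook 60 to 80 mm left (+y) of here: further right the nose may meet the keeper, further left the basket the tank.
- plunger (a joint): Lift (m) of the spring plunger of the keeper, a steel bracket at the rim's right: 0 = down, its 10 mm ball 2 mm above the rim, 50 mm right of home. Spring 4 N plus 0.5 N/mm. Sliding in takes 6 to 12 N: the ramp lifts it to 0.004, then it drops to 0.0012 in the notch; 0.5 mm on the nose meets the keeper's end stop. Keeper: 16 mm wide (y), from 22 mm in front of the rim to over it, 50 mm high.
- basket: Loose hook-on basket of steel wire, about 0.25 kg, standing on the bench at the start. Origin: level with its underside, below the middle of its slot; x from the bent lip to the basket, y along the slot, z up; hung, its axes are parallel to the cleaner's. Wire part: x 3.5 to 64 mm, y -52 to 52 mm, 58 mm high, open at the top. Hung, its underside is 60 mm above the bench.
- hook (a point): Middle of the roof of the slot, which rests on the rim, 72 mm above the basket's underside. Axes as the basket's. Slot 7 mm wide (x -3.5 to 3.5) between the 2.5 mm back plate, down to the underside with a bevelled foot, and the 2.5 mm lip, 70 mm long (y -35 to 35), 20 mm below the roof and then bent outwards for 8 mm (to 28 mm below the roof), its tip about 3 mm further out.
- strip_notch (a point): Bottom of the notch in the smooth steel strip over the slot, where the plunger drops in: y = -50 mm from hook, 3.2 mm above the slot's roof. Axes as the basket's. The strip is 12 mm wide, 5 mm thick and runs from y = 45 mm to the tip of its nose at y = -73.2 mm; the nose rises from 1 to 6 mm over 13 mm, then 4 mm level. The notch is 3 mm wide at the bottom and 2.8 mm deep.
- grip (a point): Middle of the basket's black plastic grip on the strip, 27.5 mm above the slot's roof, 99.5 mm above the underside: 15 mm thick (basket x), 38 mm long (y), 33 mm high. Axes as the basket's. Taken from above, fingers closing across its thickness.
- used_spindle: The used viscometer spindle, a steel bob and disc on a thin shank, 38 x 95 x 19 mm, 45 g, lying loose in the basket along its y. Origin: centre of its underside.
- sample_beaker: Bystander: clear beaker with pale sample, 72 mm wide, 88 mm high, at the left. Origin: centre of its underside.
- bung: Bystander: brown rubber bung, 28 mm wide, 26 mm high. Origin: centre of its underside.
- disc_spindle: Bystander: short clean spindle with thick bob, 56 x 83 x 25 mm, lying on the bench. Origin: centre of its underside.
- slim_spindle: Bystander: long slim clean spindle, 25 x 109 x 14 mm, lying on the bench. Origin: centre of its underside.
- petri_dish: Bystander: clear flat dish, 94 mm wide, 17 mm high, at the right. Origin: centre of its underside.
- waste_beaker: Bystander: white beaker, 74 mm wide, 90 mm high, at the right. Origin: centre of its underside.

How it is judged (in metres and radians):
On the way, in this order (a step that is already met when the one before it is completed fails the run):
1. the basket's lip is hooked over the front wall, left of the bracket, its strip down on the rim (x of hook in the frame of hook_home between -0.004 and 0.004 m and y of hook in the frame of hook_home between -0.02 and 0.1 m and value of joint plunger below 0.0006 m and z of hook in the frame of hook_home between -0.003 and 0.003 m and angle between the z axis of basket and the z axis of cleaner, either way round below 0.08 rad), for 0.2 s.
2. sliding right along the rim, the strip's nose lifts the plunger over its hump (value of joint plunger above 0.003 m and x of hook in the frame of hook_home between -0.005 and 0.005 m and z of hook in the frame of hook_home between -0.003 and 0.004 m), for 0.03 s.
At the end, for the whole second after the job is handed in: The basket hangs on the front rim, upright within 0.07 rad, hook within 2 mm of hook_home in height, 3.5 mm across and 28 mm along the rim, with the plunger dropped into the strip's notch (joint 0.5 to 2.1 mm); the used spindle lies in the basket; all at rest and let go (x of hook in the frame of hook_home between -0.0035 and 0.0035 m and y of hook in the frame of hook_home between -0.028 and 0.028 m and z of hook in the frame of hook_home between -0.002 and 0.002 m and angle between the z axis of basket and the z axis of cleaner, either way round below 0.07 rad and value of joint plunger between 0.0005 and 0.0021 m and linear speed of basket below 0.02 m/s and contact force between the fingers and basket below 0.1 N and x of used_spindle in the frame of basket between 0.004 and 0.064 m and y of used_spindle in the frame of basket between -0.052 and 0.052 m and z of used_spindle in the frame of basket between -0.005 and 0.045 m); the robot touches nothing.
It fails at once if the basket is forced: pushed against the cleaner with more than 40 N (contact force between basket and cleaner above 40 N).
It fails at once if a bystander (beakers, bung, dish, the two spindles on the bench) is moved more than 25 mm (distance of any of sample_beaker, bung, disc_spindle, slim_spindle, petri_dish, waste_beaker from where it was at the start of the episode above 0.025 m).
It also fails if it takes over 53 s, if anything falls off the work surface, if the arm or the gripper's body presses on something with over 40 N, if the wrist force passes 120 N, or if a joint passes its speed limit or range.

### The arm

A 6-joint arm with a two-finger parallel gripper is mounted at the origin on a cart in front of the work surface, level with it; the furniture and walls round the work are solid. World frame = base frame: x ahead of the robot, y to its left, z up, the work surface at z = 0. Lengths are in mm, angles in rad, forces in N, time in s.
With the tool pointing down it reaches from about 275 to 1000 mm from the base axis. Payload 8.4 kg.
Tool frame: the origin (TCP) lies at the very end of the fingers, on their centre line; the grasp point (between the pads) lies 19 mm behind it; y points along the fingers, x is the direction in which the jaws open and shut, and the axes are right-handed (so a half turn about y gives the same grasp; the last joint's range is limited). The gripper opens to 85 mm and grips with 20 to 120 N. Pads are 22 mm wide; open, the fingers measure 114 mm over their backs; the gripper's body (76 mm by 85 mm) begins 54 mm behind the grasp point. The pads swing forward as they close: fully open they stand 13 mm farther back than shut.
Start: joints at [-1.312, 0.353, 1.633, -0, 1.155, -0.002], TCP at [161.157, -603.868, 207.681] pointing down, gripper open.
Joint ranges: [-2.63, 2.63], [-0.92, 2.1], [0.06, 2.66], [-1.3, 4.44], [0, 2.69], [-3.02, 3.02]. Speed limits (rad/s): [2.22, 2.22, 2.79, 3.14, 3.14, 3.14].

### API

Orientations are given as [roll, pitch, yaw] about the fixed x, y, z axes, in that order (R = Rz(yaw) Ry(pitch) Rx(roll)).
In Python, from rig import r gives the robot as it stands.
- The arm moves only by the tool servo_tool, never from a script. Its argument "motion" is a list of rows, each a list of 7 numbers: the opening, from -1 (shut) to 1 (fully open), then the shift along the tool's x, y, z in m, then the turn, a rotation vector about the tool's x, y, z in units of 10 degrees (1.0 is 10 degrees). A call has 1 to 12 rows; each row is the pose to reach, as a shift and turn from the pose commanded when the call began, along the tool's axes at that moment; what a row does not reach only later rows make up. A row lasts 1/8 s, in which the tool goes at most 62.5 mm and 10.7 degrees, less where a joint would pass 70% of its speed; a pose out of reach is approached as far as the arm can. A call with a gripper value outside its range is refused whole. The fingers move at their own pace and stop on an object; "grip_force" is the grip in N (left out, the last holds). Time passes only in rows, so rows that repeat a pose let the fingers close. It gives the time, the measured TCP pose, the force and the opening at its end, in the units of the state.
- r.sense(): the state, without advancing time (a new reading comes with each control period).
- r.grab_frame(name): name is "scene" or "top" or "wrist"; returns the picture (420x560x3 uint8, red, green, blue); there is no depth.
- r.calibration(name): a dict with "fx", "fy", "cx", "cy" (pixels), "distortion" ([k1, k2, p1, p2, k3] as OpenCV has them; the pictures are not rectified), "R" (3x3) and "t" (3): a world point X has camera coordinates R X + t; the wrist camera has in their place "mount" (4x4, takes a point from camera to tool coordinates, whose origin is the TCP and whose axes are the tool frame's). Camera axes: x right, y down, z forward; pixel columns grow to the right and rows downward; lengths in mm; the calibration is good to about 2 mm. A picture is of the moment at which its call begins: read the wrist's pose just before it. calibration takes no time and is no camera call.
- r.sign_off(): hands the job in, once; it reports no verdict.
The state is a dict: "clock": time; "qpos": joint angles; "qvel": joint speeds; "joint_efforts": joint torques, N m; "eef_pos": TCP position; "tcp_rot": TCP orientation; "contact_force": force on the tool from outside, world axes, zero at the start; "wrist_torque": the same for the moment, N m; "opening": opening from 0.0 (shut) to 1.0 (fully open).
Only numpy, scipy, OpenCV 4.12 (cv2) and the standard library are available. Lean on these libraries where they do the work, as an engineer would, in place of code of your own. Each camera call takes 0.05 s, during which the arm holds its last target. There are 200 camera calls.

## Working session

There is one attempt and no reset: what is moved stays moved. The work goes in short steps, Python scripts to look and compute and a tool call to move; the robot and the scene stay as the last step left them, time stands still between calls to the robot, and variables do not carry over. Pictures are saved under pics/ and viewed, on a budget of 10 in all, crops included, one or two more only if the job needs it, and the job is handed in when it is done.

Besides the shell and the picture viewer there is one more tool, called after "Call:" as name(argument=value, ...), one argument or row to a line, values as JSON. servo_tool: Moves the arm, as the interface text tells. Its arguments: {"type":"object","properties":{"motion":{"type":"array","items":{"type":"array","items":{"type":"number"}}},"grip_force":{"type":"number"}},"required":["motion"]}

```bash
mkdir -p pics; ls; python3 - <<'E'
from rig import r
import cv2,json
for n in("scene","top"):
    im=r.grab_frame(n); cv2.imwrite(f"pics/{n}0.png",im[:,:,::-1]); print(n,r.calibration(n))
print(r.calibration("wrist")); print(r.sense())
E
```

```text
pics
scene {'fx': 384.8281301939833, 'fy': 384.8281301939833, 'cx': 275.77353883022823, 'cy': 209.58875773691983, 'distortion': array([-0.02021905,  0.        ,  0.        ,  0.        ,  0.        ]), 'R': array([[-0.6839357 , -0.7293077 ,  0.01849999],
       [-0.49387695,  0.44418979, -0.74751655],
       [ 0.53695207, -0.52038997, -0.66398551]]), 't': array([361.7454994 , 320.53354941, 952.65425198])}
top {'fx': 510.6002764614442, 'fy': 510.6002764614442, 'cx': 284.355309713763, 'cy': 203.2964851518604, 'distortion': array([-0.10106212,  0.        ,  0.        ,  0.        ,  0.        ]), 'R': array([[ 0.00619645, -0.99994457,  0.00851236],
       [-0.99450993, -0.00705155, -0.10440437],
       [ 0.10445861, -0.00781869, -0.9944985 ]]), 't': array([  27.40198376,  512.62053652, 1630.49851277])}
{'fx': 295.77260531895297, 'fy': 295.77260531895297, 'cx': 275.9664672668538, 'cy': 211.5212794108439, 'distortion': array([0.01284469, 0.        , 0.        , 0.        , 0.        ]), 'mount': array([[ 9.99999737e-01,  3.95329907e-04,  6.07793410e-04,
         2.94806219e-01],
       [-
[... 220 characters left out ...]
         1.00000000e+00]])}
{'clock': 0.1, 'qpos': array([-1.31239427e+00,  3.53564065e-01,  1.63403728e+00,  3.66737465e-05,
        1.15519345e+00, -2.36744824e-03]), 'qvel': array([-0.00019439, -0.00127816, -0.00172986, -0.00147389, -0.00092802,
        0.00012471]), 'joint_efforts': array([ 3.34942815e-04, -6.06357765e+01, -3.42820501e+01,  6.80850576e-05,
        4.01817219e-03, -7.07404183e-06]), 'eef_pos': array([ 161.0593774 , -603.43688444,  207.05564718]), 'tcp_rot': array([-1.57075995e+00,  1.20205961e-03, -1.31004162e+00]), 'contact_force': array([-0.21317391,  0.36467278,  0.49054293]), 'wrist_torque': array([ 0.0200295 , -0.0045736 ,  0.02144731]), 'opening': 1.002553900537268}
```

View pics/top0.png

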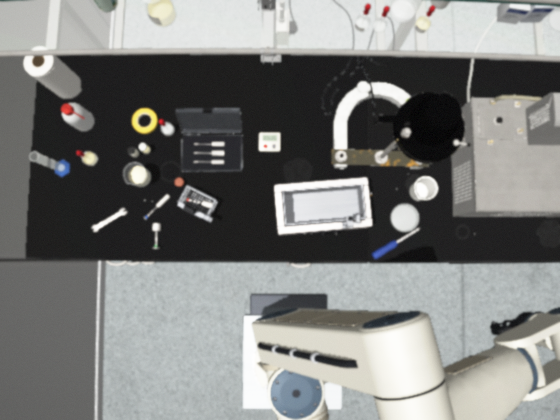

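View pics/scene0.png

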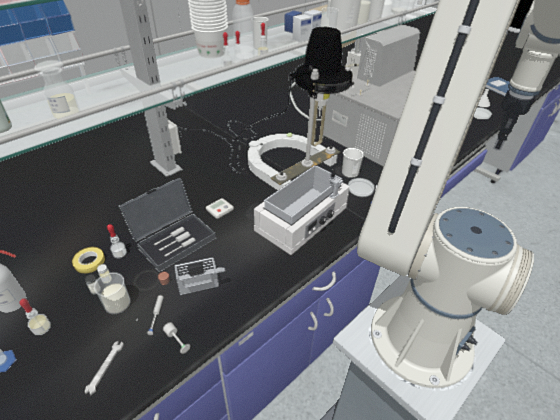

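```bash
cat > h.py <<'E'
from rig import r
import numpy as np, cv2
from scipy.spatial.transform import Rotation as Ro
def cam(n,s=None):
    c=r.calibration(n); K=np.array([[c['fx'],0,c['cx']],[0,c['fy'],c['cy']],[0,0,1.]])
    if 'mount' in c:
        s=s or r.sense(); T=np.eye(4);T[:3,:3]=Ro.from_euler('xyz',s['tcp_rot']).as_matrix();T[:3,3]=s['eef_pos']
        M=np.linalg.inv(T@c['mount']); R,t=M[:3,:3],M[:3,3]
    else: R,t=c['R'],c['t']
    return K,np.array(c['distortion']),np.array(R),np.array(t)
def ray(C,px):
    K,D,R,t=C; u=cv2.undistortPoints(np.float64(px).reshape(-1,1,2),K,D).reshape(-1,2)
    return -R.T@t,np.c_[u,np.ones(len(u))]@R
def plane(C,px,z):
    o,d=ray(C,px); return o+d*((z-o[2])/d[:,2])[:,None]
def proj(C,X):
    K,D,R,t=C; return cv2.projectPoints(np.float64(X).reshape(-1,1,3),cv2.Rodrigues(R)[0],t,K,D)[0].reshape(-1,2)
def go(pos,rpy=None):
    "tool-frame shift (m) and turn (10deg units) to a world pose"
    s=r.sense(); A=Ro.from_euler('xyz',s['tcp_rot'])
    B=A if rpy is None else Ro.from_euler('xyz',rpy)
    return np.round(A.inv().apply(np.array(pos)-s['eef_pos'])/1000,4),np.round((A.inv()*B).as_rotvec()*18/np.pi,3)
E
python3 - <<'E'
from h import *
C=cam('top'); im=cv2.imread('pics/top0.png')
m=np.zeros(im.shape[:2],np.uint8); g=im.min(2); m[172:240,268:378]=(g[172:240,268:378]>190)*255
c=max(cv2.findContours(m,0,2)[0],key=cv2.contourArea)
P=plane(C,c.reshape(-1,2),100)[:,:2]
R=cv2.minAreaRect(np.float32(P)); print(R, cv2.boxPoints(R).round())
print(plane(C,[[198,203]],60), plane(C,[[186,189],[218,200],[178,207],[210,220]],58).round())
a=cv2.resize(im[165:255,130:260],None,fx=3,fy=3,interpolation=3);b=cv2.resize(im[165:255,260:390],None,fx=3,fy=3,interpolation=3)
cv2.imwrite('pics/crop.png',np.hstack([a,b]))
E
```

```text
((500.5654296875, -97.15863037109375), (84.5408935546875, 199.7943572998047), 5.218137264251709) [[ 449.   -2.]
 [ 468. -200.]
 [ 552. -193.]
 [ 534.    6.]]
[[507.9305662  306.11187142  60.        ]] [[553. 346.  58.]
 [518. 243.  58.]
 [495. 370.  58.]
 [454. 267.  58.]]
```

View pics/crop.png

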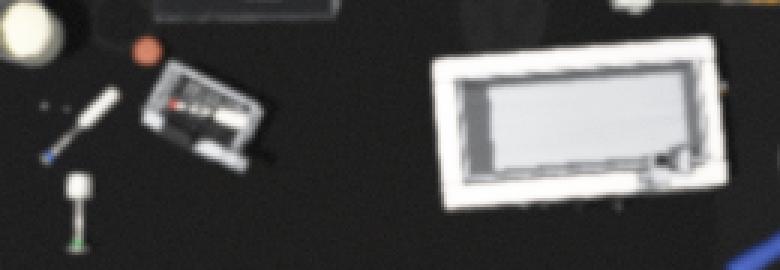

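```bash
python3 - <<'E'
from h import *
C=cam('top'); im=cv2.imread('pics/top0.png')
m=np.zeros(im.shape[:2],np.uint8); g=im.min(2); m[172:240,268:378]=(g[172:240,268:378]>170)*255
k=cv2.connectedComponentsWithStats(m)
i=1+k[2][1:,4].argmax(); p=np.argwhere(k[1]==i)[:,::-1]
P=plane(C,cv2.convexHull(np.int32(p)).reshape(-1,2),100)[:,:2]
print(cv2.minAreaRect(np.float32(P)))
gp=plane(C,[[260+ (x-390)/3 if x>390 else 130+x/3,165+y/3] for x,y in [(145,115),(195,140),(270,158)]],80);print(gp.round())
print(go([330,-150,300],[-np.pi/2,0,-.85]),go([470,300,280],[-np.pi/2,0,-.38]))
E
```

```text
((499.4136962890625, -87.26359558105469), (155.60379028320312, 293.5577697753906), 5.156874179840088)
[[504. 365.  80.]
 [478. 312.  80.]
 [460. 233.  80.]]
(array([-0.3947, -0.0925,  0.2801]), array([-2.000e-03, -2.636e+00, -7.000e-03])) (array([-0.7933, -0.072 ,  0.5314]), array([-3.000e-03, -5.329e+00, -6.000e-03]))
```

Call:
servo_tool(
  motion=[
    [1, -0.06, -0.09, 0.045, 0, -0.4, 0],
    [1, -0.12, -0.09, 0.09, 0, -0.8, 0],
    [1, -0.18, -0.09, 0.13, 0, -1.2, 0],
    [1, -0.23, -0.09, 0.165, 0, -1.6, 0],
    [1, -0.28, -0.09, 0.2, 0, -2, 0],
    [1, -0.34, -0.09, 0.24, 0, -2.3, 0],
    [1, -0.395, -0.09, 0.28, 0, -2.6, 0],
    [1, -0.45, -0.085, 0.315, 0, -3, 0],
    [1, -0.5, -0.08, 0.345, 0, -3.4, 0],
    [1, -0.55, -0.075, 0.38, 0, -3.8, 0],
    [1, -0.6, -0.072, 0.41, 0, -4.2, 0],
    [1, -0.65, -0.072, 0.44, 0, -4.6, 0],
  ],
)

```text
clock: 1.6
eef_pos: [400.4, 79.2, 281.6]
tcp_rot: [-1.571, -0.0, -0.504]
contact_force: [0.8, -1.2, 0.5]
opening: 0.999
```

```bash
python3 - <<'E'
from h import *
s=r.sense();print(s['clock'],s['eef_pos'],s['tcp_rot'],s['qpos'])
print(go([470,300,280],[-np.pi/2,0,-.38]))
E
```

```text
1.6 [400.40041254  79.19515791 281.626781  ] [-1.57073674e+00 -4.71034721e-04 -5.04396809e-01] [ 1.91824582e-01 -7.40803635e-02  1.96841689e+00 -2.70435349e-04
  1.24685652e+00  6.96307406e-01]
(array([-0.0458,  0.0016,  0.2269]), array([-0.   , -0.713,  0.003]))
```

Call:
servo_tool(
  motion=[
    [1, -0.012, 0, 0.055, 0, -0.2, 0],
    [1, -0.023, 0, 0.11, 0, -0.4, 0],
    [1, -0.035, 0, 0.165, 0, -0.55, 0],
    [1, -0.046, 0.002, 0.22, 0, -0.7, 0],
    [1, -0.046, 0.002, 0.22, 0, -0.7, 0],
    [1, -0.046, 0.002, 0.22, 0, -0.7, 0],
  ],
)

```text
clock: 2.35
eef_pos: [466.4, 291.2, 279.1]
tcp_rot: [-1.572, 0.001, -0.385]
contact_force: [0.7, -0.3, -0.0]
opening: 1.001
```

```bash
python3 - <<'E'
from h import *
s=r.sense();print(s['clock'],s['eef_pos'],s['tcp_rot']); im=r.grab_frame('wrist'); cv2.imwrite('pics/w1.png',im[:,:,::-1])
np.save('w1.npy',np.r_[s['eef_pos'],s['tcp_rot']])
E
```

```text
2.35 [466.40313412 291.22504149 279.08840905] [-1.57238571e+00  7.99491715e-04 -3.84556104e-01]
```

View pics/w1.png

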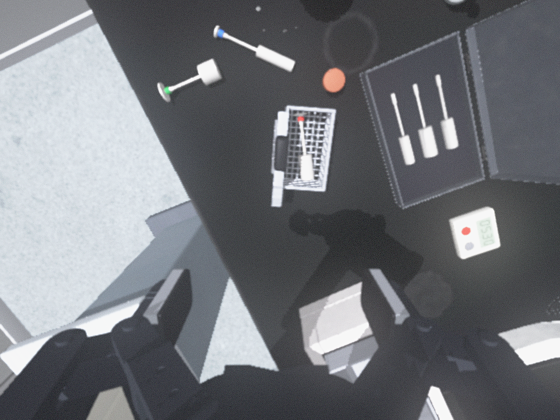

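```bash
python3 - <<'E'
from h import *
w=np.load('w1.npy'); s={'eef_pos':w[:3],'tcp_rot':w[3:]}; C=cam('wrist',s); im=cv2.imread('pics/w1.png')
cv2.imwrite('pics/w1c.png',cv2.resize(im[95:215,250:350],None,fx=5,fy=5,interpolation=2))
E
```

```text
(no output)
```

View pics/w1c.png

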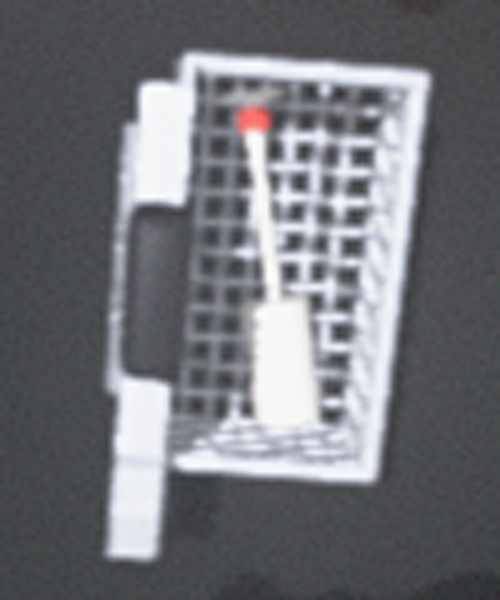

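```bash
python3 - <<'E'
from h import *
w=np.load('w1.npy'); s={'eef_pos':w[:3],'tcp_rot':w[3:]}; C=cam('wrist',s)
f=lambda L,z:plane(C,[[250+x/5,95+y/5] for x,y in L],z)
a=f([(167,82)],77)[0];b=f([(132,557)],73.5)[0]
d=a-b;L=np.hypot(d[0],d[1]);yaw=np.arctan2(-d[0],d[1]);h=b+d*73.2/118.2
print(a,b,L,yaw,h)
c=f([(430,72),(377,482)],58);e=c[0]-c[1];print(c,np.hypot(*e[:2]),np.arctan2(-e[0],e[1]))
g=f([(140,207),(188,207),(125,376),(172,378)],116);print(g,g.mean(0))
for z in(180,):print(go([h[0],h[1],z],[-np.pi/2,0,yaw]),go([h[0],h[1],84],[-np.pi/2,0,yaw]))
E
```

```text
[505.06649511 363.73724552  77.        ] [453.1661687  257.09086779  73.5       ] 118.60477968579396 -0.4529172549094644 [485.30748759 323.13583268  75.66751269]
[[566.42005887 341.37876134  58.        ]
 [520.51017672 247.44140335  58.        ]] 104.55593960416816 -0.45458997311686866
[[489.48787263 342.57382859 116.        ]
 [499.09107916 338.6926955  116.        ]
 [472.68628158 309.73536578 116.        ]
 [482.27791871 305.37406692 116.        ]] [485.88578802 324.0939892  116.        ]
(array([0.0053, 0.0994, 0.0372]), array([ 0.006,  0.387, -0.002])) (array([0.0054, 0.1954, 0.0373]), array([ 0.006,  0.387, -0.002]))
```

Call:
servo_tool(
  motion=[
    [1, 0.003, 0.05, 0.02, 0, 0.2, 0],
    [1, 0.005, 0.1, 0.037, 0, 0.387, 0],
    [1, 0.0055, 0.14, 0.0375, 0, 0.387, 0],
    [1, 0.0055, 0.17, 0.0375, 0, 0.387, 0],
    [1, 0.0055, 0.194, 0.0375, 0, 0.387, 0],
    [1, 0.0055, 0.194, 0.0375, 0, 0.387, 0],
    [1, 0.0055, 0.194, 0.0375, 0, 0.387, 0],
    [1, 0.0055, 0.194, 0.0375, 0, 0.387, 0],
  ],
  grip_force=40,
)

```text
clock: 3.4
eef_pos: [487.0, 324.6, 87.2]
tcp_rot: [-1.569, -0.001, -0.453]
contact_force: [-0.0, -0.1, 0.1]
opening: 1.001
```

Call:
servo_tool(
  motion=[
    [0, 0, 0, 0, 0, 0, 0],
    [-1, 0, 0, 0, 0, 0, 0],
    [-1, 0, 0, 0, 0, 0, 0],
    [-1, 0, 0, 0, 0, 0, 0],
    [-1, 0, 0, 0, 0, 0, 0],
    [-1, 0, 0, 0, 0, 0, 0],
    [-1, 0, 0, 0, 0, 0, 0],
    [-1, 0, 0, 0, 0, 0, 0],
  ],
  grip_force=60,
)

```text
clock: 4.4
eef_pos: [486.0, 324.4, 85.8]
tcp_rot: [-1.571, 0.0, -0.453]
contact_force: [-3.4, 0.9, 3.7]
opening: 0.15
```

```bash
python3 - <<'E'
from h import *
s=r.sense();print(s)
# cleaner frame
c=np.array([499.4,-87.3]);y=.090
R=np.array([[np.cos(y),-np.sin(y)],[np.sin(y),np.cos(y)]])
print('front wall mid',c+R@[-52,0])
E
```

```text
{'clock': 4.4, 'qpos': array([5.85909107e-01, 4.32766207e-01, 1.82190455e+00, 2.25181530e-04,
       8.87109773e-01, 1.03832590e+00]), 'qvel': array([ 0.0015623 , -0.00055215, -0.00160882,  0.0004301 , -0.00098443,
        0.00021535]), 'joint_efforts': array([-1.17485102e+00, -5.78001702e+01, -2.78690332e+01, -5.40386494e-01,
       -7.02233836e-01, -2.29359622e-02]), 'eef_pos': array([486.03775872, 324.43448311,  85.78202031]), 'tcp_rot': array([-1.57086960e+00,  2.45766169e-04, -4.52559053e-01]), 'contact_force': array([-3.41109484,  0.91315   ,  3.72132572]), 'wrist_torque': array([0.08792801, 0.5023261 , 0.0118899 ]), 'opening': 0.15006661921613468}
front wall mid [447.61045788 -91.97368456]
```

```bash
cat >> h.py <<'E'
CC=np.array([499.4,-87.3]);YAW=.090
def cw(x,y):
    return CC+np.array([[np.cos(YAW),-np.sin(YAW)],[np.sin(YAW),np.cos(YAW)]])@[x,y]
E
python3 - <<'E'
from h import *
p=cw(-52,52);print(p)
print(go([486,324,250]),go([p[0],p[1],250],[-np.pi/2,0,YAW]))
E
```

```text
[442.93677333 -40.18414244]
(array([ 1.000e-04, -1.642e-01, -4.000e-04]), array([0., 0., 0.])) (array([ 0.1206, -0.1642, -0.3468]), array([ 0.000e+00, -3.109e+00, -1.000e-03]))
```

Call:
servo_tool(
  motion=[
    [-1, 0, -0.01, 0, 0, 0, 0],
    [-1, 0, -0.03, 0, 0, 0, 0],
    [-1, 0, -0.055, 0, 0, 0, 0],
    [-1, 0, -0.08, 0, 0, 0, 0],
    [-1, 0, -0.105, 0, 0, 0, 0],
    [-1, 0, -0.13, 0, 0, 0, 0],
    [-1, 0, -0.15, 0, 0, 0, 0],
    [-1, 0, -0.164, 0, 0, 0, 0],
    [-1, 0, -0.164, 0, 0, 0, 0],
  ],
)

```text
clock: 5.52
eef_pos: [486.7, 324.6, 250.6]
tcp_rot: [-1.569, -0.001, -0.453]
contact_force: [-0.1, -0.8, -3.2]
opening: 0.151
```

Call:
servo_tool(
  motion=[
    [-1, 0.004, 0, -0.012, 0, -0.1, 0],
    [-1, 0.012, 0, -0.035, 0, -0.3, 0],
    [-1, 0.024, 0, -0.07, 0, -0.6, 0],
    [-1, 0.036, 0, -0.105, 0, -0.95, 0],
    [-1, 0.048, 0, -0.14, 0, -1.25, 0],
    [-1, 0.06, 0, -0.175, 0, -1.55, 0],
    [-1, 0.072, 0, -0.21, 0, -1.9, 0],
    [-1, 0.084, 0, -0.245, 0, -2.2, 0],
    [-1, 0.097, 0, -0.28, 0, -2.5, 0],
    [-1, 0.108, 0, -0.31, 0, -2.8, 0],
    [-1, 0.117, 0, -0.335, 0, -3.02, 0],
    [-1, 0.12, 0, -0.346, 0, -3.109, 0],
  ],
)

```text
clock: 7.02
eef_pos: [441.3, -41.0, 248.7]
tcp_rot: [-1.571, 0.002, 0.09]
contact_force: [-0.7, 0.4, -4.0]
opening: 0.15
```

Call:
servo_tool(
  motion=[
    [-1, 0, 0, 0, 0, 0, 0],
    [-1, 0, 0, 0, 0, 0, 0],
  ],
)

```text
clock: 7.28
eef_pos: [442.3, -39.1, 249.3]
tcp_rot: [-1.57, 0.001, 0.09]
contact_force: [0.8, -0.7, -3.2]
opening: 0.148
```

```bash
python3 - <<'E'
from h import *
s=r.sense();print(s['clock'],s['eef_pos'],s['tcp_rot'],s['contact_force'],s['wrist_torque']); im=r.grab_frame('wrist'); cv2.imwrite('pics/w2.png',im[:,:,::-1])
np.save('w2.npy',np.r_[s['eef_pos'],s['tcp_rot']])
im=r.grab_frame('scene')[:,:,::-1]; cv2.imwrite('pics/s2.png',im)
E
```

```text
7.275 [442.32850812 -39.08030423 249.2514313 ] [-1.57048309e+00  8.49049715e-04  8.97912965e-02] [ 0.8294532  -0.68770085 -3.16751015] [0.02248775 0.12557324 0.0120857 ]
```

View pics/w2.png

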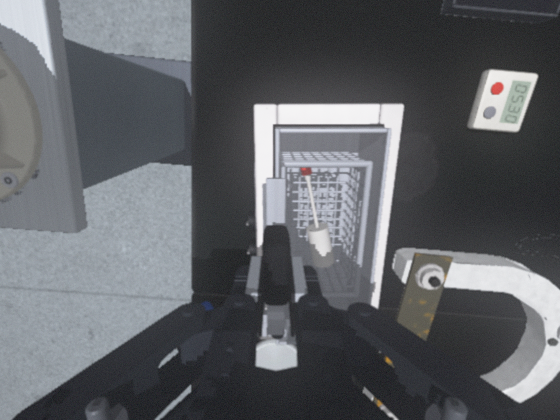

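```bash
python3 - <<'E'
import cv2
im=cv2.imread('pics/w2.png'); cv2.imwrite('pics/w2c.png',cv2.resize(im[95:215,245:405],None,fx=5,fy=5,interpolation=2))
E
```

```text
(no output)
```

View pics/w2c.png

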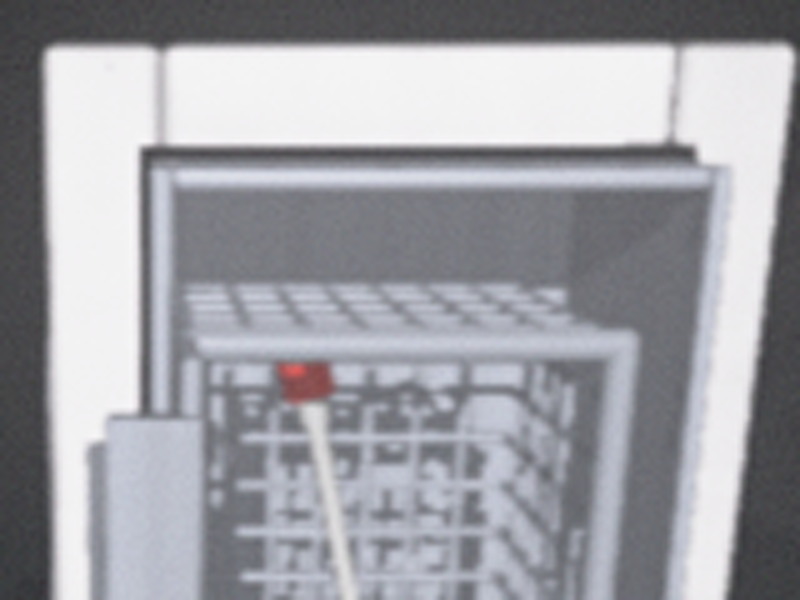

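```bash
python3 - <<'E'
from h import *
w=np.load('w2.npy'); s={'eef_pos':w[:3],'tcp_rot':w[3:]}; C=cam('wrist',s)
f=lambda L,z:plane(C,[[245+x/5-.4,95+y/5-.4] for x,y in L],z)[:,:2]
F=f([(161.5,180),(163,400)],132);B=f([(720,180),(679,590)],132)
corn=f([(163,177),(718,177)],132)
print('front',F,'back',B,'corners',corn,np.hypot(*(corn[0]-corn[1])))
for L in(F,B): d=L[0]-L[1];print(np.arctan2(-d[0],d[1]))
d=corn[1]-corn[0];print(np.arctan2(d[1],d[0]))
z=w[2]-13.8+5
S=f([(155,418),(155.5,590)],z);print('strip',S, 'edges',f([(108,418),(202,418)],z))
d=S[0]-S[1];print(np.arctan2(-d[0],d[1]),'TCP',w[:3])
print('expected corners',cw(-52,122),cw(52,122))
E
```

```text
front [[437.06607092  25.99889452]
 [441.10617782 -14.90600677]] back [[539.55542451  35.1574384 ]
 [548.29076409 -44.18378342]] corners [[437.29297837  26.55544239]
 [539.07613495  35.64991226]] 102.18865076684189
0.09844898334855567
0.10965672447621377
0.08911477127991274
strip [[438.01094184   4.76814184]
 [440.02974241 -16.91832727]] edges [[432.40054248   4.25831708]
 [443.62104887   5.27741157]]
0.09282281853387259 TCP [442.32850812 -39.08030423 249.2514313 ]
expected corners [436.64527488  29.53254887] [540.22435911  38.87991799]
```

```bash
python3 - <<'E'
from h import *
C=cam('top')
for z in (135,160,182):
    P=plane(C,[[346.7,221.7],[355,217]],z)[:,:2]-CC
    print(z,[(p@[np.cos(YAW),np.sin(YAW)],p@[-np.sin(YAW),np.cos(YAW)]) for p in P])
im=cv2.imread('pics/scene0.png'); im2=cv2.imread('pics/s2.png')
cv2.imwrite('pics/s2c.png',np.hstack([cv2.resize(i[130:260,240:370],None,fx=3,fy=3,interpolation=2) for i in (im,im2)]))
E
```

```text
135 [(np.float64(-59.156192192421564), np.float64(-65.18460447217744)), (np.float64(-47.06141868247246), np.float64(-91.74865094517097))]
160 [(np.float64(-60.5930417494901), np.float64(-61.77338599359802)), (np.float64(-48.69463556825367), np.float64(-87.90614610629636))]
182 [(np.float64(-61.85746935971046), np.float64(-58.77151373244815)), (np.float64(-50.131866427741116), np.float64(-84.52474184808669))]
```

View pics/s2c.png

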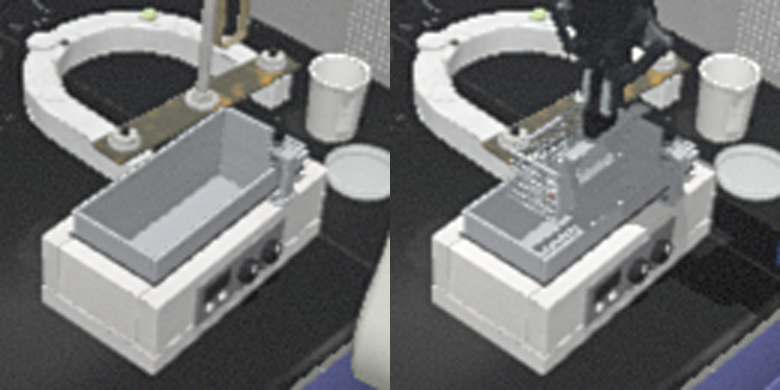

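Call:
servo_tool(
  motion=[
    [-1, 0.001, 0.006, 0, 0, 0, 0],
    [-1, 0.001, 0.014, 0, 0, 0, 0],
    [-1, 0.001, 0.022, 0, 0, 0, 0],
    [-1, 0.001, 0.029, 0, 0, 0, 0],
    [-1, 0.001, 0.034, 0, 0, 0, 0],
    [-1, 0.001, 0.038, 0, 0, 0, 0],
    [-1, 0.001, 0.042, 0, 0, 0, 0],
    [-1, 0.001, 0.045, 0, 0, 0, 0],
    [-1, 0.001, 0.045, 0, 0, 0, 0],
  ],
)

```text
clock: 8.5
eef_pos: [443.7, -39.2, 204.5]
tcp_rot: [-1.571, 0.0, 0.09]
contact_force: [-0.0, 0.4, -3.3]
opening: 0.146
```

Call:
servo_tool(
  motion=[
    [-1, 0, 0.005, 0, 0, 0, 0],
    [-1, 0, 0.01, 0, 0, 0, 0],
    [-1, 0, 0.015, 0, 0, 0, 0],
    [-1, 0, 0.015, 0, 0, 0, 0],
    [-1, -0.0005, 0.015, 0, 0, 0, 0],
    [-1, -0.001, 0.015, 0, 0, 0, 0],
    [-1, -0.0015, 0.015, 0, 0, 0, 0],
    [-1, -0.0015, 0.015, 0, 0, 0, 0],
  ],
)

```text
clock: 9.5
eef_pos: [442.5, -39.3, 189.9]
tcp_rot: [-1.571, -0.001, 0.09]
contact_force: [1.1, 0.8, -3.6]
opening: 0.145
```

Call:
servo_tool(
  motion=[
    [-1, -0.0005, 0, 0, 0, 0, 0],
    [-1, -0.001, 0, 0, 0, 0, 0],
    [-1, -0.001, 0, 0, 0, 0, 0],
  ],
)

```text
clock: 9.88
eef_pos: [441.6, -39.4, 189.8]
tcp_rot: [-1.571, -0.001, 0.09]
contact_force: [2.1, 0.0, -3.3]
opening: 0.147
```

Call:
servo_tool(
  motion=[
    [-1, -0.0005, 0, 0, 0, 0, 0],
    [-1, -0.001, 0, 0, 0, 0, 0],
    [-1, -0.001, 0, 0, 0, 0, 0],
    [-1, -0.001, 0, 0, 0, 0, 0],
  ],
)

```text
clock: 10.38
eef_pos: [440.6, -39.5, 189.8]
tcp_rot: [-1.571, -0.001, 0.09]
contact_force: [4.1, 0.9, -3.8]
opening: 0.148
```

Call:
servo_tool(
  motion=[
    [-1, 0.0015, 0, 0, 0, 0, 0],
    [-1, 0.003, 0, 0, 0, 0, 0],
    [-1, 0.003, 0, 0, 0, 0, 0],
    [-1, 0.003, 0.005, 0, 0, 0, 0],
    [-1, 0.003, 0.01, 0, 0, 0, 0],
    [-1, 0.003, 0.014, 0, 0, 0, 0],
    [-1, 0.003, 0.018, 0, 0, 0, 0],
    [-1, 0.003, 0.021, 0, 0, 0, 0],
    [-1, 0.003, 0.024, 0, 0, 0, 0],
    [-1, 0.003, 0.024, 0, 0, 0, 0],
  ],
)

```text
clock: 11.62
eef_pos: [443.1, -39.2, 165.5]
tcp_rot: [-1.571, 0.001, 0.09]
contact_force: [-0.3, 0.5, -3.7]
opening: 0.146
```

Call:
servo_tool(
  motion=[
    [-1, 0, 0.003, 0, 0, 0, 0],
    [-1, 0, 0.006, 0, 0, 0, 0],
    [-1, 0, 0.009, 0, 0, 0, 0],
    [-1, 0, 0.012, 0, 0, 0, 0],
    [-1, 0, 0.014, 0, 0, 0, 0],
    [-1, 0, 0.016, 0, 0, 0, 0],
    [-1, 0, 0.016, 0, 0, 0, 0],
  ],
)

```text
clock: 12.5
eef_pos: [443.2, -39.2, 149.6]
tcp_rot: [-1.571, 0.0, 0.09]
contact_force: [0.1, -0.4, -3.4]
opening: 0.148
```

Call:
servo_tool(
  motion=[
    [-1, 0, 0.0005, 0, 0, 0, 0],
    [-1, 0, 0.001, 0, 0, 0, 0],
    [-1, 0, 0.0015, 0, 0, 0, 0],
    [-1, 0, 0.002, 0, 0, 0, 0],
    [-1, 0, 0.0025, 0, 0, 0, 0],
    [-1, 0, 0.0025, 0, 0, 0, 0],
    [-1, 0, 0.0025, 0, 0, 0, 0],
  ],
)

```text
clock: 13.38
eef_pos: [443.3, -39.2, 147.2]
tcp_rot: [-1.571, -0.0, 0.09]
contact_force: [0.8, -0.0, -3.4]
opening: 0.149
```

Call:
servo_tool(
  motion=[
    [-1, 0, 0.0005, 0, 0, 0, 0],
    [-1, 0, 0.001, 0, 0, 0, 0],
    [-1, 0, 0.0015, 0, 0, 0, 0],
    [-1, 0, 0.002, 0, 0, 0, 0],
    [-1, 0, 0.002, 0, 0, 0, 0],
    [-1, 0, 0.002, 0, 0, 0, 0],
  ],
)

```text
clock: 14.12
eef_pos: [443.4, -39.2, 145.5]
tcp_rot: [-1.571, -0.0, 0.09]
contact_force: [-2.3, 0.5, 4.1]
opening: 0.143
```

Call:
servo_tool(
  motion=[
    [-1, 0, -0.0004, -0.001, 0, 0, 0],
    [-1, 0, -0.0004, -0.003, 0, 0, 0],
    [-1, 0, -0.0004, -0.006, 0, 0, 0],
    [-1, 0, -0.0004, -0.01, 0, 0, 0],
    [-1, 0, -0.0004, -0.014, 0, 0, 0],
    [-1, 0, -0.0004, -0.018, 0, 0, 0],
    [-1, 0, -0.0004, -0.022, 0, 0, 0],
    [-1, 0, -0.0004, -0.025, 0, 0, 0],
    [-1, 0, -0.0004, -0.025, 0, 0, 0],
  ],
)

```text
clock: 15.25
eef_pos: [445.6, -64.5, 145.6]
tcp_rot: [-1.571, 0.0, 0.09]
contact_force: [0.7, -0.7, -3.3]
opening: 0.145
```

Call:
servo_tool(
  motion=[
    [-1, 0, 0.0002, -0.002, 0, 0, 0],
    [-1, 0, 0.0002, -0.004, 0, 0, 0],
    [-1, 0, 0.0002, -0.006, 0, 0, 0],
    [-1, 0, 0.0002, -0.008, 0, 0, 0],
    [-1, 0, 0.0002, -0.01, 0, 0, 0],
    [-1, 0, 0.0002, -0.012, 0, 0, 0],
    [-1, 0, 0.0002, -0.014, 0, 0, 0],
    [-1, 0, 0.0002, -0.016, 0, 0, 0],
    [-1, 0, 0.0002, -0.016, 0, 0, 0],
  ],
)

```text
clock: 16.38
eef_pos: [447.1, -80.3, 145.5]
tcp_rot: [-1.571, -0.0, 0.09]
contact_force: [-0.3, 0.6, 2.9]
opening: 0.147
```

Call:
servo_tool(
  motion=[
    [-1, 0, -0.0001, -0.0015, 0, 0, 0],
    [-1, 0, -0.0001, -0.003, 0, 0, 0],
    [-1, 0, -0.0001, -0.0045, 0, 0, 0],
    [-1, 0, -0.0001, -0.006, 0, 0, 0],
    [-1, 0, -0.0001, -0.0075, 0, 0, 0],
    [-1, 0, -0.0001, -0.009, 0, 0, 0],
    [-1, 0, -0.0001, -0.01, 0, 0, 0],
  ],
)

```text
clock: 17.25
eef_pos: [447.9, -90.1, 145.5]
tcp_rot: [-1.571, 0.0, 0.09]
contact_force: [-0.1, 2.9, 1.0]
opening: 0.149
```

```bash
python3 - <<'E'
from h import *
im=r.grab_frame('scene')[:,:,::-1]; cv2.imwrite('pics/s3c.png',cv2.resize(im[140:230,270:370],None,fx=6,fy=6,interpolation=2))
E
```

```text
(no output)
```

View pics/s3c.png

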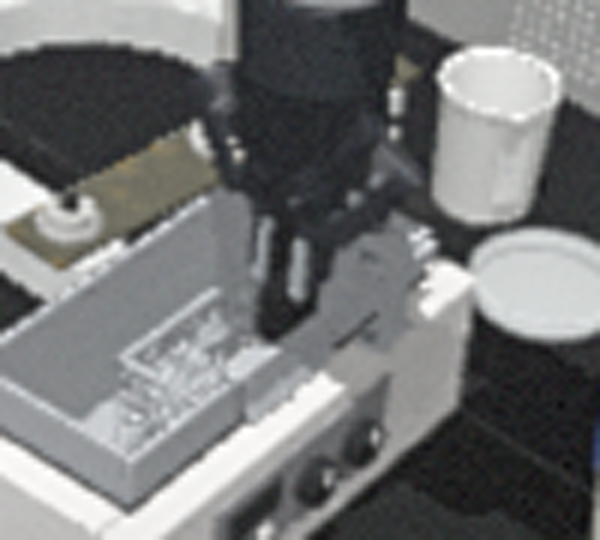

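Call:
servo_tool(
  motion=[
    [-1, 0, 0, -0.001, 0, 0, 0],
    [-1, 0, 0, -0.002, 0, 0, 0],
    [-1, 0, 0, -0.003, 0, 0, 0],
    [-1, 0, 0, -0.004, 0, 0, 0],
    [-1, 0, 0, -0.005, 0, 0, 0],
  ],
)

```text
clock: 17.92
eef_pos: [448.2, -94.0, 145.6]
tcp_rot: [-1.569, 0.0, 0.09]
contact_force: [-0.2, 8.0, 4.3]
opening: 0.151
```

Call:
servo_tool(
  motion=[
    [-1, 0, 0, -0.001, 0, 0, 0],
    [-1, 0, 0, -0.002, 0, 0, 0],
    [-1, 0, 0, -0.003, 0, 0, 0],
    [-1, 0, 0, -0.004, 0, 0, 0],
  ],
)

```text
clock: 18.42
eef_pos: [448.6, -97.8, 145.6]
tcp_rot: [-1.569, 0.0, 0.089]
contact_force: [0.6, 10.4, 4.7]
opening: 0.148
```

Call:
servo_tool(
  motion=[
    [-1, 0, 0, -0.001, 0, 0, 0],
    [-1, 0, 0, -0.002, 0, 0, 0],
    [-1, 0, 0, -0.003, 0, 0, 0],
    [-1, 0, 0, -0.004, 0, 0, 0],
  ],
)

```text
clock: 18.92
eef_pos: [448.9, -101.8, 145.6]
tcp_rot: [-1.569, 0.0, 0.09]
contact_force: [-1.0, 9.8, 4.0]
opening: 0.147
```

Call:
servo_tool(
  motion=[
    [-1, 0, 0, -0.0007, 0, 0, 0],
    [-1, 0, 0, -0.0014, 0, 0, 0],
    [-1, 0, 0, -0.002, 0, 0, 0],
    [-1, 0, 0, -0.002, 0, 0, 0],
  ],
)

```text
clock: 19.42
eef_pos: [449.1, -104.3, 145.5]
tcp_rot: [-1.57, 0.0, 0.09]
contact_force: [0.7, 6.7, 3.2]
opening: 0.154
```

Call:
servo_tool(
  motion=[
    [-1, 0, 0, -0.0006, 0, 0, 0],
    [-1, 0, 0, -0.0012, 0, 0, 0],
    [-1, 0, 0, -0.0018, 0, 0, 0],
    [-1, 0, 0, -0.0018, 0, 0, 0],
  ],
)

```text
clock: 19.92
eef_pos: [449.3, -106.1, 145.5]
tcp_rot: [-1.57, 0.0, 0.09]
contact_force: [-0.1, 5.9, 3.2]
opening: 0.15
```

Call:
servo_tool(
  motion=[
    [-1, 0, 0, -0.0005, 0, 0, 0],
    [-1, 0, 0, -0.001, 0, 0, 0],
    [-1, 0, 0, -0.001, 0, 0, 0],
  ],
)

```text
clock: 20.3
eef_pos: [449.4, -107.2, 145.5]
tcp_rot: [-1.57, 0.0, 0.09]
contact_force: [-0.2, 6.1, 2.4]
opening: 0.146
```

Call:
servo_tool(
  motion=[
    [-1, 0, 0, -0.0005, 0, 0, 0],
    [-1, 0, 0, -0.001, 0, 0, 0],
    [-1, 0, 0, -0.001, 0, 0, 0],
  ],
)

```text
clock: 20.68
eef_pos: [449.5, -108.4, 145.5]
tcp_rot: [-1.57, 0.0, 0.09]
contact_force: [0.3, 5.6, 2.1]
opening: 0.151
```

Call:
servo_tool(
  motion=[
    [-1, 0, 0, -0.0005, 0, 0, 0],
    [-1, 0, 0, -0.001, 0, 0, 0],
    [-1, 0, 0, -0.001, 0, 0, 0],
  ],
)

```text
clock: 21.05
eef_pos: [449.6, -109.7, 145.5]
tcp_rot: [-1.571, 0.0, 0.09]
contact_force: [0.3, 3.7, 0.8]
opening: 0.149
```

Call:
servo_tool(
  motion=[
    [-1, 0, 0, -0.0005, 0, 0, 0],
    [-1, 0, 0, -0.0005, 0, 0, 0],
    [-1, 0, 0, -0.0005, 0, 0, 0],
  ],
)

```text
clock: 21.42
eef_pos: [449.7, -110.3, 145.5]
tcp_rot: [-1.571, 0.0, 0.09]
contact_force: [-0.2, 3.8, 2.6]
opening: 0.147
```

Call:
servo_tool(
  motion=[
    [-1, 0, 0, -0.0005, 0, 0, 0],
    [-1, 0, 0, -0.0005, 0, 0, 0],
    [-1, 0, 0, -0.0005, 0, 0, 0],
  ],
)

```text
clock: 21.8
eef_pos: [449.8, -110.8, 145.5]
tcp_rot: [-1.571, 0.0, 0.09]
contact_force: [-0.4, 2.5, 2.4]
opening: 0.149
```

Call:
servo_tool(
  motion=[
    [-1, 0, 0, -0.0005, 0, 0, 0],
    [-1, 0, 0, -0.0005, 0, 0, 0],
    [-1, 0, 0, -0.0005, 0, 0, 0],
  ],
)

```text
clock: 22.18
eef_pos: [449.8, -111.3, 145.5]
tcp_rot: [-1.571, -0.0, 0.09]
contact_force: [0.4, 2.3, 1.5]
opening: 0.15
```

Call:
servo_tool(
  motion=[
    [-1, 0, 0, -0.0005, 0, 0, 0],
    [-1, 0, 0, -0.0005, 0, 0, 0],
    [-1, 0, 0, -0.0005, 0, 0, 0],
  ],
)

```text
clock: 22.55
eef_pos: [449.9, -111.8, 145.5]
tcp_rot: [-1.571, -0.0, 0.09]
contact_force: [-0.3, 3.3, 1.0]
opening: 0.151
```

Call:
servo_tool(
  motion=[
    [-1, 0, 0, -0.0005, 0, 0, 0],
    [-1, 0, 0, -0.0005, 0, 0, 0],
    [-1, 0, 0, -0.0005, 0, 0, 0],
  ],
)

```text
clock: 22.92
eef_pos: [449.9, -112.3, 145.5]
tcp_rot: [-1.571, -0.0, 0.09]
contact_force: [0.0, 3.6, 1.4]
opening: 0.15
```

Call:
servo_tool(
  motion=[
    [-1, 0, 0, -0.0005, 0, 0, 0],
    [-1, 0, 0, -0.0005, 0, 0, 0],
    [-1, 0, 0, -0.0005, 0, 0, 0],
  ],
)

```text
clock: 23.3
eef_pos: [449.9, -112.7, 145.5]
tcp_rot: [-1.571, -0.0, 0.09]
contact_force: [-0.6, 4.2, 1.5]
opening: 0.149
```

Call:
servo_tool(
  motion=[
    [-1, 0, 0, -0.0005, 0, 0, 0],
    [-1, 0, 0, -0.0005, 0, 0, 0],
    [-1, 0, 0, -0.001, 0, 0, 0],
    [-1, 0, 0, -0.001, 0, 0, 0],
  ],
)

```text
clock: 23.8
eef_pos: [450.0, -113.3, 145.5]
tcp_rot: [-1.57, 0.0, 0.09]
contact_force: [0.5, 7.5, 2.7]
opening: 0.148
```

Call:
servo_tool(
  motion=[
    [-1, 0, 0, -0.0005, 0, 0, 0],
    [-1, 0, 0, -0.0005, 0, 0, 0],
    [-1, 0, 0, -0.001, 0, 0, 0],
    [-1, 0, 0, -0.001, 0, 0, 0],
  ],
)

```text
clock: 24.3
eef_pos: [450.0, -113.8, 145.5]
tcp_rot: [-1.569, 0.0, 0.09]
contact_force: [0.5, 9.9, 3.4]
opening: 0.151
```

Call:
servo_tool(
  motion=[
    [-1, 0, 0, 0.001, 0, 0, 0],
    [-1, 0, 0, 0.002, 0, 0, 0],
    [-1, 0, 0, 0.0025, 0, 0, 0],
    [-1, 0, 0, 0.0025, 0, 0, 0],
  ],
)

```text
clock: 24.8
eef_pos: [450.1, -112.9, 145.5]
tcp_rot: [-1.572, -0.0, 0.09]
contact_force: [0.9, -4.7, -2.2]
opening: 0.144
```

```bash
python3 - <<'E'
from h import *
im=r.grab_frame('scene')[:,:,::-1]; cv2.imwrite('pics/s4.png',im)
im2=r.grab_frame('top')[:,:,::-1]
f=lambda i,a,b,c,d:cv2.resize(i[a:b,c:d],(400,400),interpolation=2)
cv2.imwrite('pics/s4c.png',np.hstack([f(im,160,220,300,360),f(im2,170,250,300,380)]))
E
```

```text
(no output)
```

View pics/s4c.png

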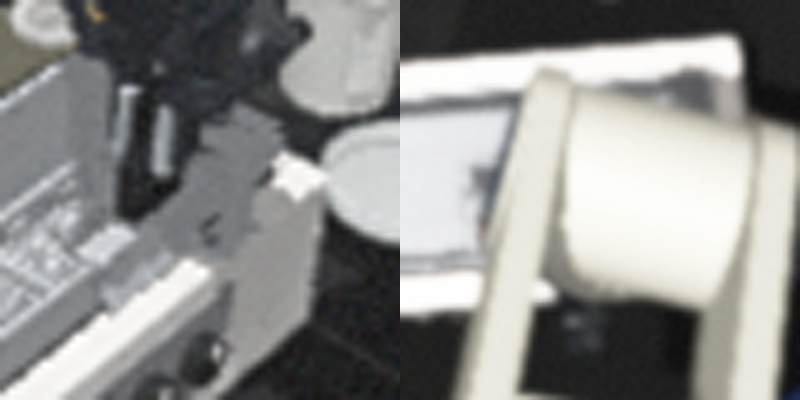

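Call:
servo_tool(
  motion=[
    [-1, 0, 0, -0.001, 0, 0, 0],
    [-1, 0, 0, -0.002, 0, 0, 0],
    [-1, 0, 0, -0.003, 0, 0, 0],
    [-1, 0, 0, -0.0035, 0, 0, 0],
    [-1, 0, 0, -0.0035, 0, 0, 0],
  ],
)

```text
clock: 25.52
eef_pos: [449.9, -113.8, 145.6]
tcp_rot: [-1.567, 0.0, 0.089]
contact_force: [-0.8, 10.2, 4.6]
opening: 0.148
```

Call:
servo_tool(
  motion=[
    [-1, 0, 0, -0.0008, 0, 0, 0],
    [-1, 0, 0, -0.0015, 0, 0, 0],
    [-1, 0, 0, -0.0015, 0, 0, 0],
  ],
)

```text
clock: 25.9
eef_pos: [450.0, -114.2, 145.6]
tcp_rot: [-1.565, 0.0, 0.089]
contact_force: [0.3, 16.6, 6.4]
opening: 0.145
```

Call:
servo_tool(
  motion=[
    [-1, 0, 0, 0.0015, 0, 0, 0],
    [-1, 0, 0, 0.003, 0, 0, 0],
    [-1, 0, 0, 0.0036, 0, 0, 0],
    [-1, 0, 0, 0.0036, 0, 0, 0],
  ],
)

```text
clock: 26.4
eef_pos: [450.0, -113.7, 145.5]
tcp_rot: [-1.571, 0.0, 0.09]
contact_force: [0.6, -0.0, 0.4]
opening: 0.151
```

Call:
servo_tool(
  motion=[
    [-0.5, 0, 0, 0, 0, 0, 0],
    [-0.3, 0, 0, 0, 0, 0, 0],
    [0, 0, 0, 0, 0, 0, 0],
    [0, 0, 0, 0, 0, 0, 0],
    [0, 0, 0, 0, 0, 0, 0],
    [0, 0, 0, 0, 0, 0, 0],
  ],
)

```text
clock: 27.15
eef_pos: [450.1, -113.6, 145.5]
tcp_rot: [-1.571, -0.0, 0.09]
contact_force: [0.1, 0.1, 0.3]
opening: 0.501
```

Call:
servo_tool(
  motion=[
    [0, 0, -0.01, 0, 0, 0, 0],
    [0, 0, -0.03, 0, 0, 0, 0],
    [0, 0, -0.06, 0, 0, 0, 0],
    [0, 0, -0.09, 0, 0, 0, 0],
    [0, 0, -0.12, 0, 0, 0, 0],
    [0, 0, -0.14, 0, 0, 0, 0],
    [0, 0, -0.15, 0, 0, 0, 0],
    [0, 0, -0.15, 0, 0, 0, 0],
  ],
)

```text
clock: 28.15
eef_pos: [450.3, -113.7, 296.1]
tcp_rot: [-1.571, -0.001, 0.09]
contact_force: [-0.1, -0.2, -0.7]
opening: 0.5
```

```bash
python3 - <<'E'
from h import *
s=r.sense();print(s['clock'],s['eef_pos'],s['tcp_rot'],s['contact_force'])
im=r.grab_frame('wrist')[:,:,::-1]; im2=r.grab_frame('scene')[:,:,::-1]; np.save('w5.npy',np.r_[s['eef_pos'],s['tcp_rot']])
cv2.imwrite('pics/w5.png',im)
cv2.imwrite('pics/f5.png',np.hstack([cv2.resize(im[150:350,200:400],(400,400),interpolation=2),cv2.resize(im2[150:230,280:360],(400,400),interpolation=2)]))
E
```

```text
28.15 [ 450.25153444 -113.66769007  296.05833917] [-1.57117053e+00 -1.05586560e-03  9.01171150e-02] [-0.07637316 -0.17250687 -0.72819435]
```

View pics/f5.png

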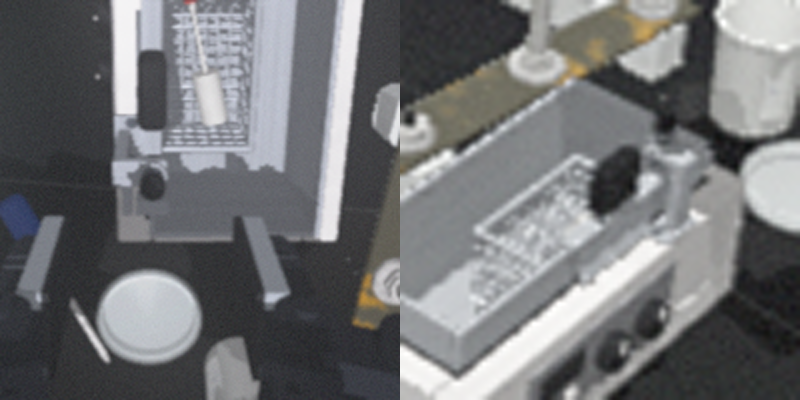

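```bash
python3 -c "
from rig import r
print(r.sense()['clock']);print(r.sign_off())"
```

```text
28.25
the job is handed in; nothing more can be done
None
```

The basket is hung on the tank's front wall, slid home under the keeper and released, and I handed the job in at 28.3 s. No verdict is reported, so what follows rests on force readings and pictures.

- **Hooking on:** I gripped the basket from above. I felt for the front wall with the back plate and lowered the slot onto the rim about 70 mm left of my estimate of home. Touching down took about 7 N.
- **Sliding in:** The push rose to about 10 N on the nose ramp, stayed near 6 N on the level part and fell to about 2.5 N. It then rose against something solid. I pushed that to 16.6 N on purpose, more than the 12 N maximum for sliding in, to confirm it was the end stop.
- **Notch:** Pulling back met 4.7 N of resistance after about 1 mm. Friction alone might account for that, so it is weaker evidence than the force pattern going in. I did not measure the plunger's lift directly.
- **Last checks:** I eased off to about 0 N before opening the fingers and backed off 150 mm straight up. The last pictures show the basket hanging in the tank with its nose in the keeper and the spindle inside. I did not knowingly touch anything else on the bench, but I did not measure the other items again at the end.

No check failed or disagreed. I viewed 11 pictures, one over the budget of 10.

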